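# Clear a rejected truffle and reset the portion scale

### The job

The portion scale has stopped on an overweight truffle: take the truffle off its pan, put it in the open red dotted bowl and let go of it. Only then clear the scale: press its yellow, blue and green keys one at a time in that order, each fully down for a moment and let up again before the next, and do not press the red key. Keep the bowl standing about where it is and leave everything else alone.

Things in the scene. Friction and masses are not known exactly. Their poses are not given: they have to be found in the camera images.
- scale: white portion scale, 250 deep x 240 wide x 155 mm high, fixed; origin at the centre of its underside, x axis to its back (its front faces the robot), z up. In front a low panel rises to the back at 32 degrees from level; four coloured round keys stand in a row on it, 46 mm apart along y, any colour in any place; row centre on the panel at (-115, 0, 38) mm
- pan (a point): centre of the floor of the scale's steel pan (214 x 240 mm, rim 5 mm high), axes as the scale. The pan overhangs the key panel: front edge at scale x = -109 mm, underside z = 144, floor z = 150 mm, so a gripper cannot reach the keys from straight above: the tool must lean with the panel
- reject_mid (a point): the rejected chocolate truffle that lies on the pan: dark brown firm rounded lump with flat foot, 38 mm across at mid height, 34 mm high, about 35 g; the point is its centre, 17 mm above its underside, z up through its top
- bowl: open red reject bowl with coloured dots: 156 mm across the rim, 110 mm across the foot, 70 mm high, walls 3 mm, floor 4 mm thick, about 220 g, loose; origin at the centre of its underside, z up
- tub: closed tub with the same dots and a flat red lid, 164 mm across, 83 mm high, loose; origin at the centre of its underside; a bystander
- jar: amber glass jar, 56 mm across, 90 mm high, loose bystander; origin at the centre of its underside
- shaker: steel can, 56 mm across, 110 mm high, loose bystander; origin at the centre of its underside
- key_yellow_top (a point): centre of the flat top of the round yellow key (acknowledge): 24 mm across, its top 16 mm out from the sloped white panel, z axis straight out of the panel (32 degrees from vertical, leaning towards the front of the scale), y axis along the row of keys
- key_blue_top (a point): centre of the flat top of the round blue key (zero): 24 mm across, its top 16 mm out from the sloped white panel, z axis straight out of the panel (32 degrees from vertical, leaning towards the front of the scale), y axis along the row of keys
- key_green_top (a point): centre of the flat top of the round green key (restart): 24 mm across, its top 16 mm out from the sloped white panel, z axis straight out of the panel (32 degrees from vertical, leaning towards the front of the scale), y axis along the row of keys
- key_red_top (a point): centre of the flat top of the round red key (power off): 24 mm across, its top 16 mm out from the sloped white panel, z axis straight out of the panel (32 degrees from vertical, leaning towards the front of the scale), y axis along the row of keys
- key_yellow (a joint): travel of the yellow key in m: 0 up, 0.006 fully down; sprung, about 4 N fully down
- key_blue (a joint): travel of the blue key in m: 0 up, 0.006 fully down; sprung, about 4 N fully down
- key_green (a joint): travel of the green key in m: 0 up, 0.006 fully down; sprung, about 4 N fully down
- key_red (a joint): travel of the red key in m: 0 up, 0.006 fully down; sprung, about 4 N fully down

How it is judged (in metres and radians):
On the way, in this order (a step that is already met when the one before it is completed fails the run):
1. the rejected truffle lies in the bowl, let go (horizontal distance between reject_mid and bowl below 0.065 m and z of reject_mid in the frame of bowl between 0 and 0.06 m and contact force between the fingers and reject below 0.05 N and linear speed of reject below 0.05 m/s), for 0.2 s.
2. the yellow key is fully down (4.5 mm or more) and all other keys are up (value of joint key_yellow above 0.0045 m and value of joint each of key_blue, key_green, key_red below 0.002 m and horizontal distance between reject_mid and bowl below 0.065 m and z of reject_mid in the frame of bowl between 0 and 0.06 m), for 0.1 s.
3. the blue key is fully down (4.5 mm or more) and all other keys are up (value of joint key_blue above 0.0045 m and value of joint each of key_yellow, key_green, key_red below 0.002 m and horizontal distance between reject_mid and bowl below 0.065 m and z of reject_mid in the frame of bowl between 0 and 0.06 m), for 0.1 s.
4. the green key is fully down (4.5 mm or more) and all other keys are up (value of joint key_green above 0.0045 m and value of joint each of key_yellow, key_blue, key_red below 0.002 m and horizontal distance between reject_mid and bowl below 0.065 m and z of reject_mid in the frame of bowl between 0 and 0.06 m), for 0.1 s.
At the end, for the whole second after the job is handed in: The rejected truffle rests in the bowl, let go (its centre within 65 mm of the bowl's axis and less than 60 mm above its underside); the bowl stands upright within 50 mm of where it was; all four keys are up (within 1.5 mm) (horizontal distance between reject_mid and bowl below 0.065 m and z of reject_mid in the frame of bowl between 0 and 0.06 m and contact force between the fingers and reject below 0.05 N and linear speed of reject below 0.03 m/s and angle between bowl's own z axis and vertical below 0.15 rad and distance of bowl from where it was at the start of the episode below 0.05 m and value of joint each of key_yellow, key_blue, key_green, key_red below 0.0015 m); the robot touches nothing.
It fails at once if the red key is pressed (over 2 mm) (value of joint key_red above 0.002 m).
It fails at once if two keys are down at once (both over 3 mm) (value of joint each of key_yellow, key_blue above 0.003 m or value of joint each of key_yellow, key_green above 0.003 m or value of joint each of key_blue, key_green above 0.003 m).
It fails at once if a key is pressed (over 3 mm) while the rejected truffle is not in the bowl (value of joint any of key_yellow, key_blue, key_green above 0.003 m and not (horizontal distance between reject_mid and bowl below 0.065 m and z of reject_mid in the frame of bowl between 0 and 0.06 m)).
It fails at once if a bystander (tub, jar, can) is moved by more than 30 mm (distance of any of tub, jar, shaker from where it was at the start of the episode above 0.03 m).
It also fails if it takes over 48 s, if anything falls off the work surface, if the arm or the gripper's body presses on something with over 40 N, if the wrist force passes 120 N, or if a joint passes its speed limit or range.

### The arm

A 6-joint arm with a two-finger parallel gripper is mounted at the origin on the work surface. World frame = base frame: x ahead of the robot, y to its left, z up, the work surface at z = 0. Lengths are in mm, angles in rad, forces in N, time in s.
With the tool pointing down it reaches from about 400 to 825 mm from the base axis. Payload 7 kg.
Tool frame: the origin (TCP) lies midway between the tips of the shut fingers; the grasp point (between the pads) lies 19 mm behind it; z points along the fingers, y is the direction in which the jaws open and shut (so a half turn about z gives the same grasp; the last joint's range is limited). The gripper opens to 85 mm and grips with 20 to 120 N. Pads are 22 mm wide; open, the fingers measure 114 mm over their backs; the gripper's body (76 mm by 85 mm) begins 54 mm behind the grasp point. The pads swing forward as they close: fully open they stand 13 mm farther back than shut.
Start: joints at [1.47, 0.359, 0.012, 0, -1.224, -0.288], TCP at [255.884, 624.595, 231.302] pointing down, gripper open.
Joint ranges: [-3.07, 3.07], [-1.43, 2.12], [-1.02, 1.25], [-3.03, 1.67], [-3.05, -0], [-3.03, 3.03]. Speed limits (rad/s): [2.39, 2.39, 3.01, 3.14, 3.14, 3.14].

### API

Orientations are given as [roll, pitch, yaw] about the fixed x, y, z axes, in that order (R = Rz(yaw) Ry(pitch) Rx(roll)).
In Python, from bench import manip, imaging gives the robot as it stands.
- The arm moves only by the tool play_rows, never from a script. Its argument "moves" is a list of rows, each a list of 7 numbers: the gripper command: -1 is fully open, 1 is shut, values between are in proportion, then the shift along the tool's x, y, z in cm, then the turn, a rotation vector about the tool's x, y, z in rad. In form: [[claw, x, y, z, wx, wy, wz], ...]. A call has 1 to 10 rows; each row shifts and turns the commanded pose from where the row before left it, along the tool's axes as they then stand; what a row does not reach is not made up. A row lasts 1/10 s, in which the tool goes at most 50 mm and 8.59 degrees, less where a joint would pass 70% of its speed; a pose out of reach is approached as far as the arm can. A call with a gripper value outside its range is refused whole. The fingers move at their own pace and stop on an object; "squeeze" is the grip in N (left out, the last holds). Time passes only in rows, so rows that do not move let the fingers close. It gives the time, the measured TCP pose, the force and the opening at its end, in the units of the state.
- manip.get_state(): the state, without advancing time (a new reading comes with each control period).
- imaging.snapshot(name): name is "scene" or "top" or "wrist"; returns a dict with "frame" (420x560x3 uint8, red, green, blue), "range_z" (420x560 float32, mm along the optical axis (not along the pixel's ray), 0 where there is no reading), "fov_y" (degrees; the focal length in pixels is half the picture's height over the tangent of half this angle, whatever the lens; pixels are square), "cx", "cy" (the principal point, pixels), "k1" (the pictures are not rectified: a ray, as slopes to the right and down, at radius r is drawn at 1 + k1 r^2 times it, then the intrinsics apply), "world_to_cam" (4x4, takes a point from world to camera coordinates). Camera axes: x right, y down, z forward; pixel columns grow to the right and rows downward; lengths in mm; the calibration is good to about 2 mm. A picture is of the moment at which its call begins.
- manip.hand_in(): hands the job in, once; it reports no verdict.
The state is a dict: "clock": time; "joint_pos": joint angles; "dq": joint speeds; "joint_torque": joint torques, N m; "position": TCP position; "tool_rot": TCP orientation; "contact_force": force on the tool from outside, world axes, zero at the start; "ft_torque": the same for the moment, N m; "gripper_width": opening from 0.0 (shut) to 1.0 (fully open).
Only numpy, scipy, OpenCV 4.12 (cv2) and the standard library are available. Lean on these libraries where they do the work, as an engineer would, in place of code of your own. Each camera call takes 0.05 s, during which the arm holds its last target. There are 200 camera calls.

## Working session

There is one attempt and no reset: what is moved stays moved. The work goes in short steps, Python scripts to look and compute and a tool call to move; the robot and the scene stay as the last step left them, time stands still between calls to the robot, and variables do not carry over. Pictures are saved under pics/ and viewed, about 8 in all and at most 12, crops included, and the job is handed in when it is done.

Besides the shell and the picture viewer there is one more tool, called after "Emit:" by a JSON object that holds its "api" and its "payload", one argument or row to a line. play_rows: Moves the arm, as the interface text tells. Its arguments: {"type":"object","properties":{"moves":{"type":"array","items":{"type":"array","items":{"type":"number"}}},"squeeze":{"type":"number"}},"required":["moves"]}

```bash
mkdir -p pics; cat > h.py <<'E'
import numpy as np, cv2
from bench import manip, imaging
from scipy.spatial.transform import Rotation as R
def snap(n):
    s=imaging.snapshot(n); np.savez(''+n+'.npz',**s); return s
def load(n): return dict(np.load(''+n+'.npz'))
def pts(s):
    h,w=s['range_z'].shape; f=h/2/np.tan(np.radians(float(s['fov_y']))/2)
    u,v=np.meshgrid(np.arange(w),np.arange(h))
    xd=(u-float(s['cx']))/f; yd=(v-float(s['cy']))/f; k=float(s['k1'])
    x,y=xd.copy(),yd.copy()
    for _ in range(15):
        q=1+k*(x*x+y*y); x=xd/q;y=yd/q
    z=s['range_z']; P=np.stack([x*z,y*z,z,np.ones_like(z)],-1)
    W=P@np.linalg.inv(s['world_to_cam']).T
    W[z==0]=np.nan
    return W[...,:3]
def save(img,name): cv2.imwrite('pics/'+name,img[...,::-1])
E
python3 - <<'E'
from h import *
a=snap('scene');b=snap('top')
for s in (a,b): print(s['fov_y'],s['cx'],s['cy'],s['k1'],s['world_to_cam'].round(2).tolist())
save(a['frame'],'scene1.png');save(b['frame'],'top1.png')
print(manip.get_state())
E
```

```text
50.24347723784284 273.83938202651825 205.55285824262964 -0.11424700026967137 [[-0.07, 1.0, -0.02, 37.67], [0.71, 0.03, -0.71, -316.96], [-0.7, -0.06, -0.71, 1333.81], [0.0, 0.0, 0.0, 1.0]]
52.62413848121769 276.49789049120426 213.83750211604556 -0.11969666833630309 [[0.21, -0.98, 0.0, -92.59], [-0.96, -0.2, -0.21, 547.65], [0.21, 0.04, -0.98, 880.46], [0.0, 0.0, 0.0, 1.0]]
{'clock': 0.1, 'joint_pos': array([ 1.47012607e+00,  3.59299742e-01,  1.11581627e-02, -2.69534855e-04,
       -1.22406872e+00, -2.88082066e-01]), 'dq': array([-0.00133253, -0.00195501,  0.00263919, -0.0006359 , -0.00096557,
       -0.00045978]), 'joint_torque': array([-1.22821752e-03, -5.84763694e+01,  2.94109368e+01,  6.95441410e+00,
       -3.13518147e-03,  7.77796089e-06]), 'position': array([255.73597596, 624.23519767, 230.47776502]), 'tool_rot': array([ 3.14016496e+00, -1.58807630e-04, -3.88843986e-01]), 'contact_force': array([-0.27184084,  0.36693407,  1.30710664]), 'ft_torque': array([ 0.01199572, -0.06837387, -0.01215679]), 'gripper_width': 1.0002160182618516}
```

View pics/scene1.png

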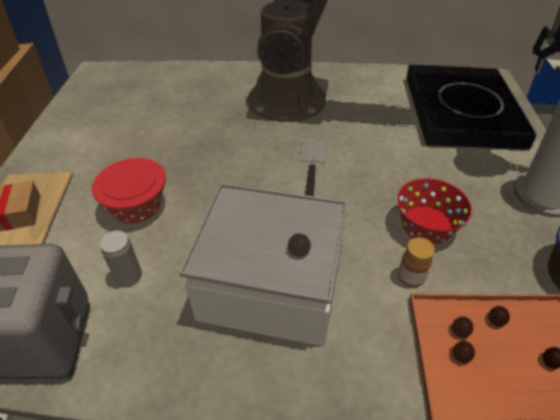

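View pics/top1.png

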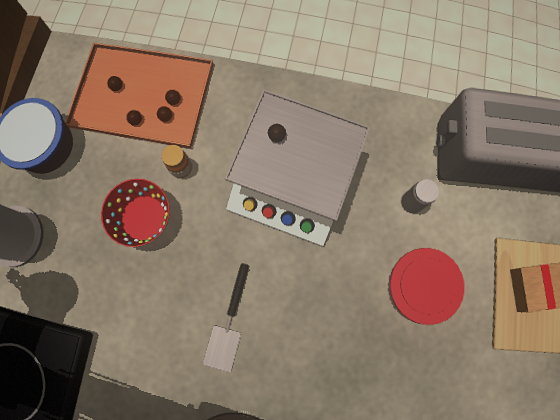

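The scene picture shows the bowl at (433,212), the tub at (131,190) and the truffle at (299,244). In the top picture the truffle is at (277,133) and the bowl at (136,212). The keys there run yellow (250,204), red (268,212), blue (288,218), green (307,226).

```bash
python3 - <<'E'
from h import *
s=load('top'); W=pts(s)
np.set_printoptions(precision=1,suppress=True)
for n,(u,v) in dict(truf=(277,133),bowlfloor=(146,218),y=(250,204),r=(268,212),b=(288,218),g=(307,226),panfl=(300,150),jar=(174,155)).items():
    print(n,np.nanmedian(W[v-2:v+3,u-2:u+3].reshape(-1,3),0))
def m(u0,u1,v0,v1,cond):
    P=W[v0:v1,u0:u1].reshape(-1,3); return P[cond(P)]
# truffle
P=m(260,295,115,150,lambda P:(P[:,2]>160)&(P[:,2]<195)); print('truf',len(P),P.mean(0),P.min(0),P.max(0))
# pan rect
P=m(215,380,85,225,lambda P:(P[:,2]>140)&(P[:,2]<162)); 
r=cv2.minAreaRect(P[:,:2].astype(np.float32)); print('pan',r,np.median(P[:,2]))
# bowl rim
P=m(90,185,165,260,lambda P:(P[:,2]>62)&(P[:,2]<78)); c=cv2.minEnclosingCircle(P[:,:2].astype(np.float32)); print('bowl',c,len(P))
s2=load('scene'); W2=pts(s2)
P=W2[175:250,390:480].reshape(-1,3);P=P[(P[:,2]>62)&(P[:,2]<78)]; print('bowl2',cv2.minEnclosingCircle(P[:,:2].astype(np.float32)))
P=W2[180:295,185:350].reshape(-1,3);P=P[(P[:,2]>143)&(P[:,2]<162)]; print('pan2',cv2.minAreaRect(P[:,:2].astype(np.float32)),np.median(P[:,2]))
P=W2[230:260,285:313].reshape(-1,3);P=P[(P[:,2]>163)&(P[:,2]<195)]; print('truf2',P.mean(0),P.min(0),P.max(0))
big=cv2.resize(s['frame'][170:260,215:345],None,fx=6,fy=6,interpolation=cv2.INTER_CUBIC); save(big,'keys.png')
E
```

```text
truf [691.1  51.5 181.8]
bowlfloor [492.3 324.8   4.1]
y [565.4  86.   54. ]
r [555.9  42.8  52.2]
b [551.8  -3.4  55.2]
g [543.2 -48.1  53.7]
panfl [677.2  -0.  149.1]
jar [631.9 272.4  89.4]
truf 261 [694.   53.2 176.7] [679.6  36.  160.5] [714.   72.3 185.4]
pan ((672.232666015625, 2.3304443359375), (241.73756408691406, 215.85635375976562), 80.976806640625) 149.59870768078673
bowl ((524.0018310546875, 314.315185546875), 113.83071899414062) 549
bowl2 ((492.2871398925781, 331.9821472167969), 79.95128631591797)
pan2 ((672.560302734375, 1.8669586181640625), (240.66062927246094, 216.84979248046875), 81.07904815673828) 149.62194022225572
truf2 [707.5  53.9 175.7] [686.2  35.  163.1] [719.4  72.2 184.8]
```

View pics/keys.png

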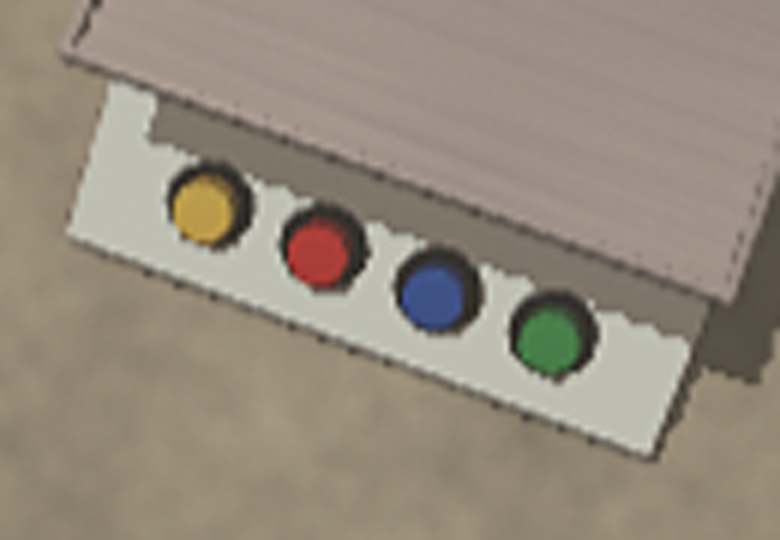

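Emit:
{"api": "play_rows", "payload": {
  "moves": [
    [-1,1,0.5,-1.5,0,0,0],
    [-1,2,1.2,-1.5,0,0,0],
    [-1,3.1,1.8,-1,0,0,0],
    [-1,3.1,1.8,-1,0,0,0],
    [-1,3.1,1.8,0,0,0,0],
    [-1,3.1,1.8,0,0,0,0],
    [-1,3.1,1.8,0,0,0,0],
    [-1,3.1,1.8,0,0,0,0],
    [-1,3.1,1.8,0,0,0,0],
    [-1,3.1,1.8,0,0,0,0]
  ]
}}

```text
clock: 1.1
position: [453.3, 367.7, 283.2]
tool_rot: [-3.14, -0.001, -0.389]
contact_force: [0.5, -0.5, 0.7]
gripper_width: 0.998
```

Emit:
{"api": "play_rows", "payload": {
  "moves": [
    [-1,3.1,1.8,0,0,0,-0.024],
    [-1,3.1,1.8,0,0,0,-0.024],
    [-1,3.1,1.8,0,0,0,-0.024],
    [-1,3.1,1.8,0,0,0,-0.024],
    [-1,3.1,1.8,0,0,0,-0.024],
    [-1,3.1,1.8,0,0,0,-0.024],
    [-0.5,3.1,1.8,0,0,0,-0.024],
    [-0.5,3,1.2,0,0,0,-0.024],
    [-0.5,2,1,0,0,0,-0.024],
    [-0.5,0.8,0.2,0,0,0,-0.016]
  ]
}}

```text
clock: 2.1
position: [671.9, 144.5, 282.4]
tool_rot: [-3.142, -0.001, -0.159]
contact_force: [-0.2, 0.3, 0.1]
gripper_width: 0.749
```

Emit:
{"api": "play_rows", "payload": {
  "moves": [
    [-0.5,0,0,0,0,0,0],
    [-0.5,0,0,0,0,0,0],
    [-0.5,0,0,0,0,0,0]
  ]
}}

```text
clock: 2.4
position: [670.0, 148.2, 282.0]
tool_rot: [-3.141, -0.001, -0.156]
contact_force: [0.5, 0.7, 0.2]
gripper_width: 0.749
```

```bash
python3 - <<'E'
from h import *
np.set_printoptions(precision=3,suppress=True)
st=manip.get_state(); print(st)
s=snap('wrist'); W=pts(s); save(s['frame'],'w1.png')
m=(W[...,2]>162)&(W[...,2]<192)&(np.hypot(W[...,0]-700,W[...,1]-54)<40)
print(m.sum()); P=W[m]
if len(P): print(P.min(0),P.max(0),P.mean(0))
E
```

```text
{'clock': 2.4, 'joint_pos': array([ 0.501,  0.353,  0.117, -0.   , -1.335,  0.914]), 'dq': array([ 0.007,  0.   , -0.   ,  0.003,  0.003,  0.003]), 'joint_torque': array([ -0.514, -58.486,  30.367,   7.183,  -0.005,  -0.003]), 'position': array([670.024, 148.246, 282.044]), 'tool_rot': array([-3.141, -0.001, -0.156]), 'contact_force': array([0.544, 0.723, 0.248]), 'ft_torque': array([ 0.016, -0.012,  0.046]), 'gripper_width': 0.7488256979155291}
1969
[681.461  37.159 162.031] [718.426  72.825 184.881] [701.763  57.708 177.35 ]
```

View pics/w1.png

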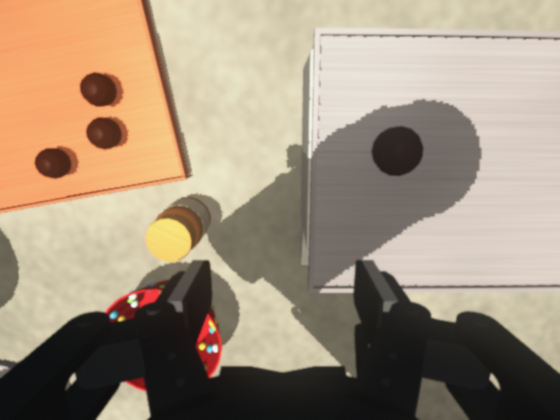

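The wrist picture shows the truffle at (397,151), with its measured centre at about (700, 54.5).

Emit:
{"api": "play_rows", "payload": {
  "moves": [
    [-0.5,1,2,0,0,0,0],
    [-0.5,1,2,0,0,0,0],
    [-0.5,1,2,0,0,0,0],
    [-0.5,1,2,0,0,0,0],
    [-0.5,0.4,0.8,1,0,0,0],
    [-0.5,0,0,3,0,0,0],
    [-0.5,0,0,3,0,0,0],
    [-0.5,0,0,2,0,0,0],
    [-0.5,0,0,1,0,0,0],
    [-0.5,0,0,0,0,0,0]
  ]
}}

```text
clock: 3.45
position: [699.4, 54.5, 179.7]
tool_rot: [3.141, 0.002, -0.156]
contact_force: [0.2, 0.5, 0.4]
gripper_width: 0.75
```

```bash
python3 - <<'E'
from h import *
np.set_printoptions(precision=1,suppress=True)
s=snap('wrist'); W=pts(s); save(s['frame'],'w2.png'); print(manip.get_state()['position'])
m=(W[...,2]>162)&(W[...,2]<187)&(np.hypot(W[...,0]-700,W[...,1]-54)<24)
P=W[m]; print(len(P))
if len(P): print(P.min(0),P.max(0),P.mean(0))
E
```

```text
[700.3  54.5 181.3]
4299
[684.8  35.4 162. ] [718.4  72.8 184.6] [704.6  53.3 177.2]
```

View pics/w2.png

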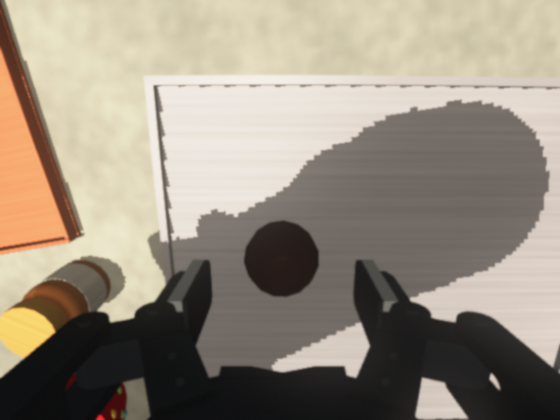

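The wrist picture shows the truffle at (282,258), centred between the jaws at about columns 210 and 355. I'll lower onto it.

Emit:
{"api": "play_rows", "payload": {
  "moves": [
    [-0.5,0.05,0,1,0,0,0],
    [-0.5,0,0,1,0,0,0],
    [-0.5,0,0,0.6,0,0,0],
    [-0.5,0,0,0.4,0,0,0],
    [-0.5,0,0,0,0,0,0]
  ],
  "squeeze": 25
}}

```text
clock: 4.0
position: [700.6, 53.8, 150.5]
tool_rot: [3.141, 0.001, -0.157]
contact_force: [-0.5, -0.2, -0.5]
gripper_width: 0.749
```

Emit:
{"api": "play_rows", "payload": {
  "moves": [
    [0,0,0,0,0,0,0],
    [0.6,0,0,0,0,0,0],
    [0.6,0,0,0,0,0,0],
    [0.6,0,0,0,0,0,0],
    [0.6,0,0,0,0,0,0]
  ],
  "squeeze": 25
}}

```text
clock: 4.5
position: [701.3, 53.9, 151.9]
tool_rot: [-3.141, -0.001, -0.157]
contact_force: [-0.6, 0.1, 3.3]
gripper_width: 0.419
```

Emit:
{"api": "play_rows", "payload": {
  "moves": [
    [0.6,0,0,-0.5,0,0,0],
    [0.6,0,0,-1,0,0,0],
    [0.6,0,0,-2,0,0,0],
    [0.6,0,0,-2,0,0,0],
    [0.6,0,0,-2,0,0,0],
    [0.6,0,0,0,0,0,0]
  ]
}}

```text
clock: 5.1
position: [702.5, 54.1, 230.6]
tool_rot: [-3.14, -0.005, -0.156]
contact_force: [0.0, -0.9, 0.4]
gripper_width: 0.422
```

```bash
python3 - <<'E'
from h import *
s=snap('wrist'); W=pts(s); save(s['frame'],'w3.png'); st=manip.get_state(); print(st['position'],st['gripper_width'],st['contact_force'])
b=snap('top');W=pts(b)
# bowl rim in top
P=W[165:260,90:185].reshape(-1,3);P=P[(P[:,2]>64)&(P[:,2]<76)&(np.hypot(P[:,0]-492,P[:,1]-332)<95)]
print(cv2.minEnclosingCircle(P[:,:2].astype(np.float32)))
E
```

```text
[701.70207474  54.12279993 228.57453579] 0.42444185788004124 [ 0.33143016  0.28672464 -0.34738246]
((495.44622802734375, 308.49615478515625), 72.8148193359375)
```

View pics/w3.png

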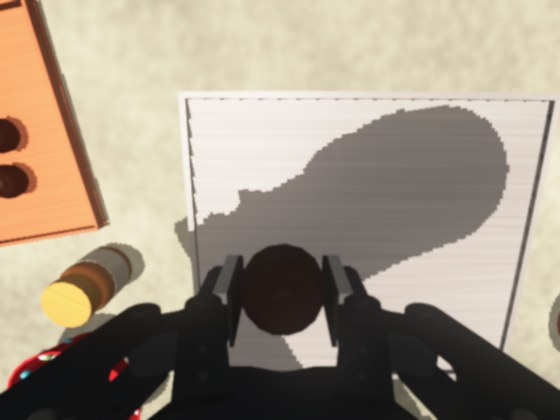

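The truffle at (282,290) is held between the pads. The two bowl fits disagree, so I'll check the bowl centre.

```bash
python3 - <<'E'
from h import *
s=load('top'); 
def ray(s,u,v,z):
    f=210/np.tan(np.radians(float(s['fov_y']))/2); k=float(s['k1'])
    K=np.array([[f,0,float(s['cx'])],[0,f,float(s['cy'])],[0,0,1]])
    q=cv2.undistortPoints(np.array([[[u,v]]],float),K,np.array([k,0,0,0.]))[0,0]
    M=np.linalg.inv(s['world_to_cam']); d=M[:3,:3]@[q[0],q[1],1]; o=M[:3,3]
    return o+d*(z-o[2])/d[2]
for p in [(101,211),(169,213),(137,179),(135,246)]: print(ray(s,*p,70).round(1))
s=load('scene')
for p in [(398,200),(470,208),(435,184),(433,224)]: print(ray(s,*p,70).round(1))
W=pts(s);P=W[170:250,385:485].reshape(-1,3);P=P[(P[:,2]>66)&(P[:,2]<74)];print(len(P),P.min(0),P.max(0))
E
```

```text
[477.3 407.1  70. ]
[505.1 254.4  70. ]
[565.5 346.7  70. ]
[418.3 309.1  70. ]
[490.  256.3  70. ]
[506.3 404.1  70. ]
[435.9 343.9  70. ]
[555.  317.9  70. ]
421 [414.04793304 253.11809855  66.00392563] [572.23425228 409.63594171  73.19384875]
```

Emit:
{"api": "play_rows", "payload": {
  "moves": [
    [0.6,-1,-1,0,0,0,0],
    [0.6,-2.2,-2.1,0,0,0,0],
    [0.6,-2.7,-2.6,0,0,0,0],
    [0.6,-2.7,-2.6,0,0,0,0],
    [0.6,-2.7,-2.6,0,0,0,0],
    [0.6,-2.7,-2.6,0,0,0,0],
    [0.6,-2.7,-2.6,0,0,0,0],
    [0.6,-2.7,-2.6,0,0,0,0],
    [0.6,-2.7,-2.6,0,0,0,0],
    [0.6,-2.5,-2.4,0,0,0,0]
  ]
}}

```text
clock: 6.2
position: [492.8, 327.5, 225.5]
tool_rot: [3.141, 0.001, -0.156]
contact_force: [0.1, -0.1, 0.3]
gripper_width: 0.417
```

Emit:
{"api": "play_rows", "payload": {
  "moves": [
    [0.6,-0.3,-0.4,0,0,0,0],
    [0.6,0,0,2,0,0,0],
    [0.6,0,0,4,0,0,0],
    [0.6,0,0,4,0,0,0],
    [0.6,0,0,4,0,0,0],
    [0.6,0,0,1,0,0,0],
    [0.6,0,0,0,0,0,0],
    [0.6,0,0,0,0,0,0]
  ]
}}

```text
clock: 7.0
position: [493.4, 331.5, 77.8]
tool_rot: [-3.141, -0.001, -0.156]
contact_force: [0.3, 0.2, 0.4]
gripper_width: 0.421
```

Centred on the bowl, so I'll lower and release.

Emit:
{"api": "play_rows", "payload": {
  "moves": [
    [0.6,0,0,2,0,0,0],
    [0.6,0,0,2,0,0,0],
    [0.6,0,0,1,0,0,0],
    [0.6,0,0,0.8,0,0,0],
    [0.6,0,0,0,0,0,0],
    [-0.3,0,0,0,0,0,0],
    [-0.3,0,0,0,0,0,0],
    [-0.3,0,0,0,0,0,0],
    [-0.3,0,0,0,0,0,0]
  ]
}}

```text
clock: 7.9
position: [492.8, 331.1, 18.8]
tool_rot: [-3.141, -0.0, -0.157]
contact_force: [-0.9, 0.0, 0.4]
gripper_width: 0.649
```

Emit:
{"api": "play_rows", "payload": {
  "moves": [
    [-0.3,0,0,-1,0,0,0],
    [-0.3,0,0,-2,0,0,0],
    [-0.3,0,0,-3,0,0,0],
    [-0.3,0,0,-4,0,0,0],
    [0,0,0,-4,0,0,0],
    [1,0,0,-4,0,0,0],
    [1,0,0,-2,0,0,0],
    [1,0,0,0,0,0,0]
  ]
}}

```text
clock: 8.7
position: [493.9, 332.0, 223.3]
tool_rot: [-3.136, -0.004, -0.156]
contact_force: [0.6, 0.6, -0.0]
gripper_width: 0.006
```

```bash
python3 - <<'E'
from h import *
s=snap('wrist'); W=pts(s); save(s['frame'],'w4.png'); print(manip.get_state())
E
```

```text
{'clock': 8.75, 'joint_pos': array([ 9.20584215e-01,  2.31202187e-01, -1.91571857e-01,  1.51745705e-04,
       -1.14376278e+00,  4.93440777e-01]), 'dq': array([-0.00096058,  0.03616055, -0.04739778, -0.01427419,  0.01683547,
       -0.00033496]), 'joint_torque': array([-4.38640654e-04, -4.92439055e+01,  2.99473339e+01,  7.13932872e+00,
       -1.95937408e-01,  1.38332275e-04]), 'position': array([493.05985058, 331.37913549, 220.91103859]), 'tool_rot': array([-3.13790682e+00, -2.13942358e-03, -1.56712723e-01]), 'contact_force': array([-0.3665768 ,  0.30738874, -0.35110182]), 'ft_torque': array([-0.10267064,  0.05399999, -0.01955645]), 'gripper_width': -4.249535192487799e-05}
```

View pics/w4.png

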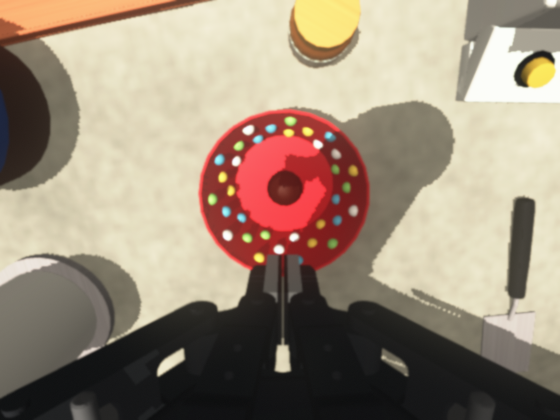

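The truffle lies in the middle of the bowl at (284,188). Next I'll move to a staging point in front of the keys and lean the tool.

Emit:
{"api": "play_rows", "payload": {
  "moves": [
    [1,0.3,1,0,0,0,0],
    [1,0.6,2.5,0,0,0,0],
    [1,0.6,2.7,0,0,0,0],
    [1,0.6,2.7,0,0,0,0],
    [1,0.6,2.7,0,0,0,0],
    [1,0.6,2.7,0,0,0,0],
    [1,0.6,2.7,0,0,0,0],
    [1,0.6,2.7,0,0,0,0],
    [1,0.6,2,0,0,0,0],
    [1,0.2,0.9,0,0,0,0]
  ]
}}

```text
clock: 9.75
position: [508.8, 96.9, 217.2]
tool_rot: [3.14, 0.002, -0.158]
contact_force: [1.1, -0.6, -0.3]
gripper_width: -0.003
```

Emit:
{"api": "play_rows", "payload": {
  "moves": [
    [1,0,0,0,0,0.056,0],
    [1,0,0,0,0,0.056,0],
    [1,0,0,0,0,0.056,0],
    [1,0,0,0,0,0.056,0],
    [1,0,0,0,0,0.056,0],
    [1,0,0,0,0,0.056,0],
    [1,0,0,0,0,0.056,0],
    [1,0,0,0,0,0.056,0],
    [1,0,0,0,0,0.056,0],
    [1,0,0,0,0,0.056,0]
  ]
}}

```text
clock: 10.75
position: [512.5, 101.6, 224.1]
tool_rot: [3.142, -0.554, -0.158]
contact_force: [2.4, -19.4, -10.5]
gripper_width: 0.003
```

Emit:
{"api": "play_rows", "payload": {
  "moves": [
    [1,0,0,0,0,0,0],
    [1,0,0,0,0,0,0]
  ]
}}

```text
clock: 10.95
position: [511.5, 99.3, 222.4]
tool_rot: [3.137, -0.549, -0.157]
contact_force: [0.8, 0.2, -0.5]
gripper_width: 0.001
```

```bash
cat > k.py <<'E'
from h import *
np.set_printoptions(precision=1,suppress=True)
st=manip.get_state(); Rt=R.from_euler('xyz',st['tool_rot']).as_matrix(); p=st['position']
print(p,st['tool_rot'].round(3),st['joint_pos'].round(2),Rt.round(3).tolist(),st['contact_force'])
yw=np.radians(-9);X=np.array([np.cos(yw),np.sin(yw),0]);Y=np.array([-X[1],X[0],0])
O=np.array([674.4,1.8,0])
n=-np.sin(np.radians(32))*X+np.array([0,0,np.cos(np.radians(32))])
for name,o in dict(y=69,r=23,b=-23,g=-69).items():
    k=O-115*X+[0,0,38]+16*n+o*Y
    print(name,k,'tool mm:',Rt.T@(k-p))
E
python3 - <<'E'
from k import *
s=snap('wrist'); W=pts(s); save(s['frame'],'w5.png')
hsv=cv2.cvtColor(s['frame'],cv2.COLOR_RGB2HSV)
for nm,lo,hi in (('y',20,32),('b',105,125),('g',50,75),('r',0,6)):
    m=(hsv[...,0]>=lo)&(hsv[...,0]<=hi)&(hsv[...,1]>120)&(W[...,2]>40)&(W[...,2]<66)&(W[...,0]>520)&(W[...,0]<590)&(abs(W[...,1]-20)<100)
    P=W[m]
    if len(P): print(nm,len(P),np.median(P,0),(P.min(0)+P.max(0))/2)
E
```

```text
[511.5  99.3 222.4] [ 3.1 -0.5 -0.2] [ 0.7 -0.1 -1.   0.9 -0.5 -0.1] [[0.842, -0.158, 0.515], [-0.133, -0.987, -0.086], [0.522, 0.004, -0.853]] [ 0.8  0.2 -0.5]
y [563.2  89.3  51.6] tool mm: [-44.3   1.1 173.2]
r [556.   43.8  51.6] tool mm: [-44.3  47.1 173.4]
b [548.8  -1.6  51.6] tool mm: [-44.3  93.1 173.5]
g [541.6 -47.   51.6] tool mm: [-44.3 139.1 173.7]
y 472 [564.4  89.   51.5] [565.9  88.6  49.4]
b 414 [550.1  -0.6  52.2] [551.   -1.1  51.5]
g 322 [542.3 -45.9  52.5] [542.4 -46.   51.7]
r 472 [557.3  44.2  51.7] [558.8  42.7  50.1]
```

View pics/w5.png

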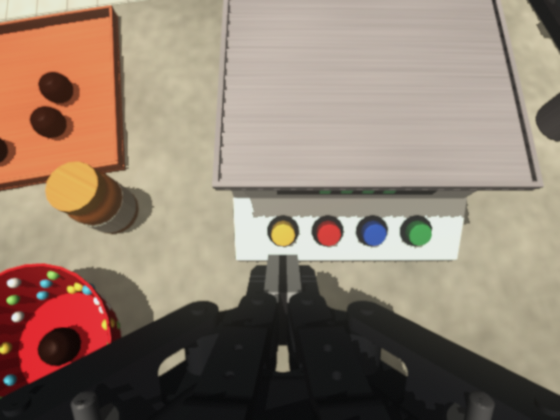

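The picture shows yellow (283,232), red (328,232), blue (372,232) and green (417,231). They match the model within about 1.5 mm. Joint 3 is near its limit, so I'll advance outward first.

Emit:
{"api": "play_rows", "payload": {
  "moves": [
    [1,0,0,1,0,0,0],
    [1,0,0,2,0,0,0],
    [1,-0.3,0,2,0,0,0],
    [1,-0.8,0,2,0,0,0],
    [1,-0.8,0.1,2,0,0,0],
    [1,-0.8,0,1.5,0,0,0],
    [1,-0.8,0,1.5,0,0,0],
    [1,-0.8,0,1,0,0,0],
    [1,0,0,0,0,0,0],
    [1,0,0,0,0,0,0]
  ]
}}

```text
clock: 12.0
position: [570.2, 107.9, 136.6]
tool_rot: [3.115, -0.476, -0.158]
contact_force: [0.3, -0.1, -0.4]
gripper_width: 0.0
```

```bash
python3 k.py
```

```text
[570.2 107.9 136.6] [ 3.1 -0.5 -0.2] [ 0.5  0.1 -1.   1.3 -0.3 -0.3] [[0.878, -0.169, 0.448], [-0.14, -0.985, -0.098], [0.458, 0.023, -0.889]] [ 0.3 -0.1 -0.4]
y [563.2  89.3  51.6] tool mm: [-42.4  17.5  74.3]
r [556.   43.8  51.6] tool mm: [-42.4  63.5  75.5]
b [548.8  -1.6  51.6] tool mm: [-42.4 109.5  76.7]
g [541.6 -47.   51.6] tool mm: [-42.3 155.5  78. ]
```

The arm is stuck at joint 3's limit and the tilt has drifted. I'll fit a kinematic model from the recorded states to find a reachable press pose.

```bash
cat > kin.py <<'E'
import numpy as np
from scipy.spatial.transform import Rotation as R
from scipy.optimize import least_squares
r=lambda ax,a:R.from_euler(ax,a).as_matrix()
def fk(q,P):
    a0,h,L1,e,L2,ds,dw,T=P
    A=r('z',q[0]);B=A@r('y',q[1]);C=A@r('y',q[1]-q[2]);D=C@r('x',q[3]);E=D@r('y',-q[4])
    p=A@[a0,ds,h]+B@[0,0,L1]+C@[L2,0,e]+D@[0,dw,0]+E@[T,0,0]
    F=E@r('x',-q[5])  # tool z along E x
    Z=E[:,0]
    return p,F
data=[([1.47012607,.359299742,.0111581627,-.000269534855,-1.22406872,-.288082066],[255.736,624.235,230.478],[3.14016496,-.000158807,-.388843986]),
([.501,.353,.117,0,-1.335,.914],[670.024,148.246,282.044],[-3.141,-.001,-.156]),
([.920584215,.231202187,-.191571857,.000151745705,-1.14376278,.493440777],[493.0599,331.3791,220.911],[-3.1379,-.00214,-.15671])]
E
python3 - <<'E'
from kin import *
from bench import manip
np.set_printoptions(precision=4,suppress=True)
st=manip.get_state(); d=(st['joint_pos'].tolist(),st['position'].tolist(),st['tool_rot'].tolist())
open('kin.py','a').write('data.append(%r)\n'%(d,)); data.append(d); print(d)
def res(P): return np.concatenate([fk(q,P)[0]-p for q,p,_ in data])
for g in ([150,450,400,0,400,-190,0,250],[0,300,450,50,450,0,-190,250]):
    s=least_squares(res,g); print(s.x,s.cost); print(s.fun.reshape(-1,3))
for q,p,t in data:
    F=fk(q,s.x)[1]; Rt=R.from_euler('xyz',t).as_matrix(); print((F.T@Rt).round(2).tolist())
E
```

```text
([0.47261768701574475, 0.08406581466980165, -1.0163550923909448, 1.2811346973377076, -0.3087470785059564, -0.2766298709929616], [570.1712283712088, 107.88853228333124, 136.6210592689874], [3.115377664202537, -0.47587977393244696, -0.15800203845272098])
[   3.557   316.5636  597.4696  -10.0567  464.6498 -346.7127  154.9545
  477.1453] 0.472195209499738
[[ 0.1244 -0.4975  0.2494]
 [ 0.4681  0.2897 -0.4164]
 [-0.1983  0.0024  0.2917]
 [ 0.0522  0.01   -0.1247]]
[   3.557   316.5636  597.4696  -10.0567  464.6498 -346.7127  154.9545
  477.1453] 0.4721952094995905
[[ 0.1244 -0.4975  0.2494]
 [ 0.4681  0.2897 -0.4164]
 [-0.1983  0.0024  0.2917]
 [ 0.0522  0.01   -0.1247]]
[[0.0, -0.0, 1.0], [-1.0, 0.0, 0.0], [-0.0, -1.0, -0.0]]
[[-0.0, 0.0, 1.0], [-1.0, 0.0, -0.0], [-0.0, -1.0, 0.0]]
[[-0.0, -0.0, 1.0], [-1.0, -0.0, -0.0], [0.0, -1.0, -0.0]]
[[-0.31, -0.47, 0.83], [0.82, -0.57, -0.01], [0.48, 0.68, 0.56]]
```

```bash
python3 - <<'E'
from kin import *
np.set_printoptions(precision=3,suppress=True)
c=np.array([[0,0,1],[-1,0,0],[0,-1,0]])
q,p,t=data[-1]; Rt=R.from_euler('xyz',t).as_matrix()
W=r('z',q[0])@r('y',q[1]-q[2])  # forearm
N=(r('y',-q[4])@r('x',-q[5])@c)
J4=W.T@Rt@N.T
print(q,R.from_matrix(J4).as_rotvec())
# alt order: J4 elsewhere: after j2, before
print(R.from_matrix(r('y',q[1]).T@r('z',q[0]).T@Rt@N.T@r('y',-q[2]).T).as_rotvec())
print(R.from_matrix(r('z',q[0]).T@Rt@N.T@r('y',q[1]-q[2]).T).as_rotvec())
E
```

```text
[0.47261768701574475, 0.08406581466980165, -1.0163550923909448, 1.2811346973377076, -0.3087470785059564, -0.2766298709929616] [-1.281 -0.     0.   ]
[-0.674 -0.     1.089]
[-0.581 -0.     1.142]
```

Joint 4's sign was wrong. I'll refit and search for reachable press poses.

```bash
sed -i "s/r('x',q\[3\])/r('x',-q[3])/; s/F=E@r('x',-q\[5\]).*/F=E@r('x',-q[5])@np.array([[0,0,1],[-1,0,0],[0,-1,0]])/" kin.py
cat >> kin.py <<'E'
def res(P): return np.concatenate([fk(q,P)[0]-p for q,p,_ in data])
PF=least_squares(res,[150,450,400,0,400,-190,0,250],x_scale=100).x
lo=np.array([-3.07,-1.43,-1.02,-3.03,-3.05,-3.03])+.005; hi=np.array([3.07,2.12,1.25,1.67,0,3.03])-.005; hi[4]=-.05
def ik(p,Rt,q0):
    f=lambda q:np.concatenate([(fk(q,PF)[0]-p)/100,R.from_matrix(fk(q,PF)[1].T@Rt).as_rotvec()])
    s=least_squares(f,np.clip(q0,lo+.01,hi-.01),bounds=(lo,hi)); return s.x,np.abs(s.fun).max()
yw=np.radians(-9);X=np.array([np.cos(yw),np.sin(yw),0]);Y=np.array([-X[1],X[0],0]);Zw=np.array([0,0,1.])
O=np.array([675.4,2.2,0]);t32=np.radians(32);n=-np.sin(t32)*X+np.cos(t32)*Zw
key={c:O-115*X+[0,0,38]+16*n+o*Y for c,o in dict(y=69,r=23,b=-23,g=-69).items()}
def ori(lean,side,spin): # lean about scale y, side-tilt about scale x, spin about tool z (0: tool x=scale X)
    B=np.stack([X,-Y,-Zw],1); return r('z',0)@B@R.from_rotvec([side,0,0]).as_matrix()@r('y',lean)@r('z',spin)
E
python3 - <<'E'
from kin import *
np.set_printoptions(precision=2,suppress=True)
print(PF,res(PF).round(2))
for c in 'ybg':
  for lean in (20,26,32):
    for side in (-15,0,15):
      for spin in (0,90,-90,180):
        best=None
        for j4 in (-2.2,-1,0,1.2):
          for j1 in (-.5,.4):
            q,e=ik(key[c]+30*n,ori(*np.radians([lean,side,spin])),[j1,.1,-.8,j4,-.8,0])
            if best is None or e<best[1]: best=(q,e)
        if best[1]<.05: print(c,lean,side,spin,best[0],round(best[1],3))
E
```

```text
[  -1.68  204.57  600.62   -1.36  466.26    1.03 -192.83  375.83] [-0.    0.01  0.13  0.02  0.   -0.07 -0.02 -0.02 -0.05  0.    0.   -0.01]
y 20 -15 0 [ 0.67  0.24 -0.93  0.94 -0.54 -0.06] 0.0
y 20 -15 90 [ 0.67  0.24 -0.93  0.94 -0.54 -1.63] 0.0
y 20 -15 -90 [ 0.67  0.24 -0.93  0.94 -0.54  1.51] 0.0
y 20 0 0 [ 0.47  0.16 -1.01  1.06 -0.23 -0.08] 0.006
y 20 0 90 [ 0.47  0.16 -1.01  1.06 -0.23 -1.65] 0.006
y 20 0 -90 [ 0.47  0.16 -1.01  1.06 -0.23  1.49] 0.006
y 20 0 180 [ 0.48  0.16 -1.01  1.08 -0.24  3.02] 0.015
y 20 15 0 [ 0.52  0.15 -0.92  0.33 -0.07  0.53] 0.0
y 20 15 90 [ 0.52  0.15 -0.92  0.33 -0.07 -1.04] 0.0
y 20 15 -90 [ 0.52  0.15 -0.92  0.33 -0.07  2.1 ] 0.0
y 20 15 180 [ 0.52  0.15 -0.92  0.33 -0.07 -2.61] 0.0
y 26 -15 0 [ 0.61  0.23 -1.01  1.24 -0.51 -0.29] 0.027
y 26 -15 90 [ 0.61  0.23 -1.01  1.24 -0.51 -1.87] 0.027
y 26 -15 -90 [ 0.61  0.23 -1.01  1.24 -0.51  1.28] 0.027
y 32 0 0 [-0.19  0.15 -0.87 -3.02 -0.05 -1.66] 0.037
y 32 0 90 [-0.19  0.15 -0.87 -3.01 -0.05  3.02] 0.041
y 32 0 -90 [-0.19  0.15 -0.87 -3.02 -0.05 -0.09] 0.037
y 32 0 180 [-0.19  0.15 -0.87 -3.02 -0
[... 1279 characters left out ...]
0 0 180 [ 0.28  0.12 -1.01  0.75 -0.19 -2.73] 0.025
g 20 15 0 [ 0.18  0.14 -0.66 -0.33 -0.37  1.48] 0.0
g 20 15 90 [ 0.18  0.14 -0.66 -0.33 -0.37 -0.09] 0.0
g 20 15 -90 [ 0.19  0.14 -0.67 -0.32 -0.36  3.02] 0.005
g 20 15 180 [ 0.18  0.14 -0.66 -0.33 -0.37 -1.67] 0.0
g 26 15 0 [ 0.24  0.11 -0.78 -0.28 -0.17  1.38] 0.0
g 26 15 90 [ 0.24  0.11 -0.78 -0.28 -0.17 -0.19] 0.0
g 26 15 -90 [ 0.24  0.11 -0.78 -0.28 -0.17  2.95] 0.0
g 26 15 180 [ 0.24  0.11 -0.78 -0.28 -0.17 -1.76] 0.0
g 32 15 0 [ 0.24  0.11 -0.8  -0.43 -0.05  1.53] 0.021
g 32 15 90 [ 0.24  0.11 -0.8  -0.43 -0.05 -0.04] 0.021
g 32 15 -90 [ 0.25  0.11 -0.82 -0.37 -0.05  3.02] 0.021
g 32 15 180 [ 0.24  0.11 -0.8  -0.43 -0.05 -1.61] 0.021
```

The model now fits to 0.1 mm. I'll scan lean and side tilt for poses with joint margin.

```bash
cat >> kin.py <<'E'
hi[4]=-.01
def down(c,front): # contact point, front mm down the slope
    return key[c]+front*(-np.cos(t32)*X-np.sin(t32)*Zw)
E
python3 - <<'E'
from kin import *
np.set_printoptions(precision=2,suppress=True)
rng=np.random.default_rng(0)
for c in 'ybg':
  out=[]
  for lean in (18,21,24,28,32):
    for side in range(-30,31,6):
      Rt=ori(*np.radians([lean,side,0])); sols=[]
      for j4 in (-2.4,-1.5,-.5,.3,1.2):
        q,e=ik(down(c,4)-20*Rt[:,2],Rt,[.4,.15,-.8,j4,-.6,0])
        q2,e2=ik(down(c,4)+7*Rt[:,2],Rt,q)
        if max(e,e2)<.003:
          m=min(min(x[2]+1.02,-x[4],1.67-x[3],x[3]+3.03) for x in(q,q2)); sols.append((m,q,q2))
      if sols:
        b=max(sols,key=lambda s:s[0]); out.append((round(b[0],2),lean,side,b[1],b[2]))
  for o in sorted(out,key=lambda o:-o[0])[:14]: print(c,*o)
E
```

```text
y 0.5 18 30 [ 0.13  0.23 -0.48 -0.82 -0.52  1.86] [ 0.14  0.29 -0.46 -0.87 -0.5   1.91]
y 0.44 21 30 [ 0.14  0.22 -0.51 -0.87 -0.46  1.9 ] [ 0.14  0.28 -0.49 -0.93 -0.44  1.96]
y 0.39 24 30 [ 0.14  0.21 -0.53 -0.94 -0.41  1.96] [ 0.13  0.27 -0.51 -1.01 -0.39  2.04]
y 0.37 18 24 [ 0.29  0.21 -0.55 -0.58 -0.4   1.55] [ 0.29  0.26 -0.53 -0.64 -0.37  1.61]
y 0.35 28 30 [ 0.12  0.2  -0.55 -1.05 -0.35  2.09] [ 0.1   0.26 -0.52 -1.14 -0.35  2.19]
y 0.32 32 30 [ 0.07  0.19 -0.57 -1.22 -0.32  2.28] [ 0.04  0.26 -0.54 -1.32 -0.33  2.41]
y 0.29 21 24 [ 0.32  0.19 -0.59 -0.6  -0.31  1.54] [ 0.31  0.25 -0.56 -0.66 -0.29  1.62]
y 0.24 18 18 [ 0.44  0.19 -0.67 -0.25 -0.28  1.15] [ 0.44  0.25 -0.65 -0.3  -0.24  1.2 ]
y 0.22 24 24 [ 0.35  0.18 -0.63 -0.61 -0.23  1.54] [ 0.33  0.24 -0.59 -0.7  -0.22  1.64]
y 0.21 18 -30 [ 0.8   0.41 -0.78  0.81 -0.82  0.01] [ 0.75  0.44 -0.81  0.89 -0.76 -0.05]
y 0.17 18 -24 [ 0.76  0.35 -0.82  0.82 -0.72  0.01] [ 0.71  0.39 -0.85  0.92 -0.66 -0.06]
y 0.15 21 -30 [ 0.8   0.39 -0.84  0.92 -0.79 -0.09] [ 0.74  0.42 -0.87  1.02 -0.74 -0.15]
y 0.13 18 -18 [ 0.71  0.3  -0.
[... 1937 characters left out ...]
 30 [-0.31  0.22 -0.54 -1.16 -0.58  2.51] [-0.31  0.28 -0.52 -1.22 -0.56  2.58]
g 0.47 24 24 [-0.09  0.2  -0.53 -0.8  -0.5   2.06] [-0.08  0.25 -0.52 -0.85 -0.47  2.11]
g 0.44 18 18 [ 0.07  0.19 -0.56 -0.49 -0.48  1.69] [ 0.07  0.25 -0.55 -0.53 -0.44  1.74]
g 0.43 28 24 [-0.11  0.18 -0.56 -0.9  -0.45  2.17] [-0.11  0.24 -0.54 -0.96 -0.43  2.24]
g 0.4 32 24 [-0.16  0.17 -0.58 -1.03 -0.41  2.33] [-0.17  0.24 -0.55 -1.11 -0.4   2.42]
g 0.37 21 18 [ 0.08  0.18 -0.6  -0.52 -0.41  1.71] [ 0.08  0.23 -0.58 -0.57 -0.37  1.77]
g 0.31 24 18 [ 0.09  0.16 -0.63 -0.56 -0.34  1.74] [ 0.08  0.22 -0.6  -0.62 -0.31  1.82]
g 0.3 18 12 [ 0.21  0.17 -0.68 -0.21 -0.36  1.35] [ 0.21  0.23 -0.68 -0.24 -0.3   1.39]
```

Lean 24° with side tilt +24° works for all three keys with good margin. I'll back off and straighten up first.

Emit:
{"api": "play_rows", "payload": {
  "moves": [
    [1,0,0,-1,0,0,0],
    [1,0,0,-2,0,0,0],
    [1,0,0,-3,0,0,0],
    [1,0,0,-3,0,-0.05,0],
    [1,0,0,0,0,-0.05,0],
    [1,0,0,0,0,-0.05,0],
    [1,0,0,0,0,-0.05,0],
    [1,0,0,0,0,-0.05,0],
    [1,0,0,0,0,-0.05,0],
    [1,0,0,0,0,-0.05,0]
  ]
}}

```text
clock: 13.0
position: [531.1, 117.3, 216.4]
tool_rot: [3.12, -0.13, -0.167]
contact_force: [0.3, 0.2, -0.3]
gripper_width: -0.002
```

Emit:
{"api": "play_rows", "payload": {
  "moves": [
    [1,0,0,0,0,-0.05,0],
    [1,0,0,0,0,-0.05,0],
    [1,0,0,0,0,0,0],
    [1,0,0,0,0,0,0]
  ]
}}

```text
clock: 13.4
position: [531.6, 116.5, 215.8]
tool_rot: [3.119, -0.033, -0.17]
contact_force: [-0.0, -0.3, -1.1]
gripper_width: -0.001
```

```bash
cat > plan.py <<'E'
from kin import *
from bench import manip
np.set_printoptions(precision=3,suppress=True)
def now():
    st=manip.get_state(); return st['joint_pos'],st['position'],R.from_euler('xyz',st['tool_rot']).as_matrix()
def tgt(c,off,left=6,front=4,lean=24,side=24):
    Rt=ori(*np.radians([lean,side,0])); return down(c,front)+left*Y-off*Rt[:,2],Rt
def show(c,off,**k):
    q,p,Rm=now(); T,Rt=tgt(c,off,**k)
    print(c,off,'tool cm',Rm.T@(T-p)/10,'rotvec',R.from_matrix(Rm.T@Rt).as_rotvec())
E
python3 - <<'E'
from plan import *
q,p,Rm=now(); print(q,p,Rm.tolist()); show('y',90); print(tgt('y',90)[0])
# simulate: side then lean at staging path
T,Rt=tgt('y',90)
for f in np.linspace(0,1,6):
    B=ori(0,np.radians(24)*f,0); qq,e=ik(p+f*np.array([-20,0,20]),B,q); q=qq; print('side',q,e.round(3))
for f in np.linspace(0,1,6):
    B=ori(np.radians(24)*f,np.radians(24),0); qq,e=ik((p+[-20,0,20])*(1-f)+f*T,B,q); q=qq; print('lean',q,e.round(3))
E
```

```text
[ 0.604  0.142 -0.336  0.044 -1.086  0.775] [531.559 116.494 215.798] [[0.9850158729798334, -0.17006720356448682, 0.028650938021847847], [-0.1692836068018578, -0.9851731461135319, -0.02787351152831747], [0.0329665049092311, 0.0226057171644842, -0.9992007761734117]]
y 90 tool cm [-0.589  4.68   9.218] rotvec [0.436 0.377 0.086]
[520.437  68.82  124.56 ]
side [ 0.576  0.155 -0.3    0.    -1.115  0.838] 0.0
side [ 0.532  0.128 -0.296 -0.073 -1.094  0.914] 0.0
side [ 0.482  0.106 -0.288 -0.152 -1.081  0.998] 0.0
side [ 0.425  0.089 -0.278 -0.238 -1.076  1.088] 0.0
side [ 0.363  0.076 -0.266 -0.329 -1.08   1.185] 0.0
side [ 0.295  0.07  -0.253 -0.424 -1.095  1.287] 0.0
lean [ 0.295  0.07  -0.253 -0.424 -1.095  1.287] 0.0
lean [ 0.308  0.042 -0.347 -0.411 -0.95   1.29 ] 0.0
lean [ 0.325  0.019 -0.441 -0.399 -0.797  1.289] 0.0
lean [ 0.346  0.005 -0.535 -0.389 -0.636  1.282] 0.0
lean [ 0.373  0.001 -0.631 -0.38  -0.462  1.269] 0.0
lean [ 0.406  0.011 -0.729 -0.37  -0.272  1.246] 0.0
```

Path is feasible. I'll tilt sideways first, then lean.

Emit:
{"api": "play_rows", "payload": {
  "moves": [
    [1,0,0.3,0,0.045,0,0],
    [1,0,0.3,0,0.045,0,0],
    [1,0,0.3,0,0.045,0,0],
    [1,0,0.3,0,0.045,0,0],
    [1,0,0.3,0,0.045,0,0],
    [1,0,0.3,0,0.045,0,0],
    [1,0,0.3,0,0.045,0,0],
    [1,0,0.3,0,0.045,0,0],
    [1,0,0.3,0,0.045,0,0],
    [1,0,0.3,0,0.03,0,0]
  ]
}}

```text
clock: 14.4
position: [526.0, 87.4, 210.8]
tool_rot: [-2.728, -0.034, -0.17]
contact_force: [-0.3, -0.2, 0.5]
gripper_width: 0.001
```

Emit:
{"api": "play_rows", "payload": {
  "moves": [
    [1,0,0,0.2,0,0.04,0],
    [1,0,0,0.4,0,0.04,0],
    [1,0,0,0.4,0,0.04,0],
    [1,0,0,0.4,0,0.04,0],
    [1,0,0,0.4,0,0.04,0],
    [1,0,0,0.4,0,0.04,0],
    [1,0,0,0.4,0,0.04,0],
    [1,0,0,0.4,0,0.04,0],
    [1,0,0,0.4,0,0.04,0],
    [1,0,0,0,0,0.03,0]
  ]
}}

```text
clock: 15.4
position: [534.7, 100.1, 180.2]
tool_rot: [-2.693, -0.389, -0.335]
contact_force: [0.1, 0.2, -0.4]
gripper_width: 0.0
```

```bash
python3 -c "
from plan import *
print(*now()); show('y',90); show('y',30)"
```

```text
[ 0.528 -0.068 -0.762 -0.077 -0.293  0.864] [534.676 100.059 180.233] [[ 0.874 -0.141  0.466]
 [-0.304 -0.905  0.297]
 [ 0.38  -0.401 -0.834]]
y 90 tool cm [-2.408  5.262  3.049] rotvec [ 0.004 -0.007  0.005]
y 30 tool cm [-2.453  5.236  9.048] rotvec [ 0.004 -0.007  0.005]
```

Emit:
{"api": "play_rows", "payload": {
  "moves": [
    [1,-0.4,1,0,0,0,0],
    [1,-0.5,1.1,0.5,0,0,0],
    [1,-0.5,1.1,0.5,0,0,0],
    [1,-0.5,1.1,1,0,0,0],
    [1,-0.5,0.95,1,0,0,0],
    [1,0,0,2,0,0,0],
    [1,0,0,2,0,0,0],
    [1,0,0,2,0,0,0],
    [1,0,0,0,0,0,0],
    [1,0,0,0,0,0,0]
  ]
}}

```text
clock: 16.4
position: [548.5, 85.7, 75.0]
tool_rot: [-2.695, -0.388, -0.335]
contact_force: [0.3, -0.0, -0.8]
gripper_width: 0.001
```

```bash
python3 -c "
from plan import *
print(*now()); show('y',0); print(tgt('y',0)[0])
from h import *
s=snap('wrist'); save(s['frame'],'w6.png')"
```

```text
[ 0.392  0.157 -0.67  -0.524 -0.194  1.421] [548.473  85.737  75.031] [[ 0.874 -0.142  0.464]
 [-0.304 -0.906  0.296]
 [ 0.378 -0.4   -0.835]]
y 0 tool cm [-0.115 -0.108  3.063] rotvec [ 0.007 -0.006  0.004]
[561.824  96.124  49.449]
```

View pics/w6.png

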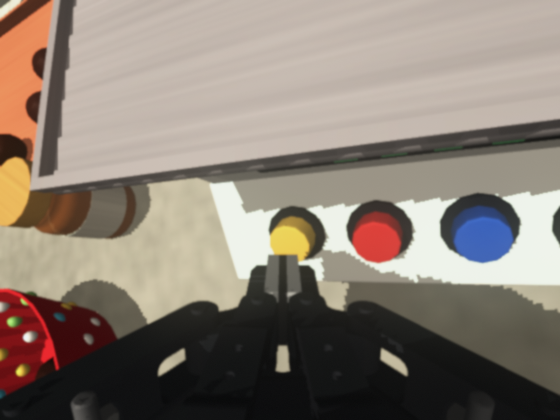

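Yellow is at (292,240) and the fingertips at (283,262) point at it. I'll approach until contact.

Emit:
{"api": "play_rows", "payload": {
  "moves": [
    [1,-0.1,-0.1,1,0,0,0],
    [1,0,0,1,0,0,0],
    [1,0,0,0.4,0,0,0],
    [1,0,0,0.3,0,0,0],
    [1,0,0,0.2,0,0,0],
    [1,0,0,0,0,0,0]
  ]
}}

```text
clock: 17.05
position: [561.9, 95.5, 51.2]
tool_rot: [-2.694, -0.388, -0.335]
contact_force: [-0.4, -1.3, 2.0]
gripper_width: 0.001
```

Emit:
{"api": "play_rows", "payload": {
  "moves": [
    [1,0,0,0.2,0,0,0],
    [1,0,0,0.1,0,0,0],
    [1,0,0,0,0,0,0],
    [1,0,0,0,0,0,0]
  ]
}}

```text
clock: 17.45
position: [563.4, 96.5, 48.4]
tool_rot: [-2.695, -0.388, -0.335]
contact_force: [-1.8, -2.0, 4.0]
gripper_width: -0.0
```

Emit:
{"api": "play_rows", "payload": {
  "moves": [
    [1,0,0,0.1,0,0,0],
    [1,0,0,0.1,0,0,0],
    [1,0,0,0,0,0,0],
    [1,0,0,0,0,0,0]
  ]
}}

```text
clock: 17.85
position: [564.1, 96.7, 47.2]
tool_rot: [-2.694, -0.389, -0.335]
contact_force: [-8.8, -5.9, 15.1]
gripper_width: -0.002
```

The key is bottomed: force rose sharply to about 17 N normal. Retract and move to blue.

Emit:
{"api": "play_rows", "payload": {
  "moves": [
    [1,0,0,-0.5,0,0,0],
    [1,0,0,-1.5,0,0,0],
    [1,0,0,-2,0,0,0],
    [1,0,0,-1,0,0,0],
    [1,0,0,0,0,0,0]
  ]
}}

```text
clock: 18.35
position: [540.6, 82.5, 89.3]
tool_rot: [-2.694, -0.389, -0.335]
contact_force: [1.4, -1.0, -0.3]
gripper_width: -0.003
```

```bash
python3 -c "
from plan import *
print(*now()); show('b',45);show('b',30)
from h import *
s=snap('wrist'); save(s['frame'],'w7.png')"
```

```text
[ 0.409  0.116 -0.699 -0.46  -0.198  1.343] [540.569  82.515  89.284] [[ 0.874 -0.141  0.465]
 [-0.304 -0.905  0.297]
 [ 0.379 -0.401 -0.834]]
b 45 tool cm [ 1.468  8.517 -3.15 ] rotvec [ 0.005 -0.007  0.005]
b 30 tool cm [ 1.458  8.509 -1.65 ] rotvec [ 0.005 -0.007  0.005]
```

Emit:
{"api": "play_rows", "payload": {
  "moves": [
    [1,0,0,-1,0,0,0],
    [1,0.1,0.8,-1,0,0,0],
    [1,0.2,1.1,-1,0,0,0],
    [1,0.2,1.1,-0.1,0,0,0],
    [1,0.2,1.1,0,0,0,0],
    [1,0.2,1.1,0,0,0,0],
    [1,0.2,1.1,0,0,0,0],
    [1,0.2,1.1,0,0,0,0],
    [1,0.2,1.1,0,0,0,0],
    [1,0,0,0,0,0,0]
  ]
}}

```text
clock: 19.4
position: [528.0, -9.2, 84.7]
tool_rot: [-2.695, -0.386, -0.337]
contact_force: [0.5, -0.3, -0.6]
gripper_width: 0.001
```

```bash
python3 -c "
from plan import *
print(*now()); show('b',0)
from h import *
s=snap('wrist'); save(s['frame'],'w8.png')"
```

```text
[ 0.078  0.13  -0.591 -0.699 -0.413  1.83 ] [528.016  -9.228  84.651] [[ 0.874 -0.145  0.463]
 [-0.306 -0.905  0.295]
 [ 0.377 -0.4   -0.835]]
b 0 tool cm [-0.072 -0.183  4.269] rotvec [ 0.007 -0.005  0.002]
```

View pics/w8.png

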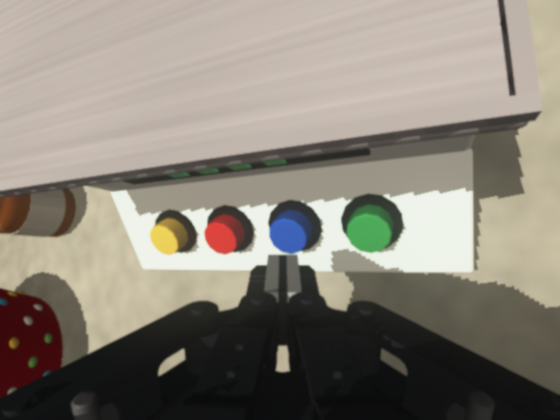

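Yellow (170,236) is up again. Blue at (290,232) is just ahead of the tips at (283,260), so I'll press it.

Emit:
{"api": "play_rows", "payload": {
  "moves": [
    [1,-0.1,-0.2,1,0,0,0],
    [1,0,0,1.5,0,0,0],
    [1,0,0,1,0,0,0],
    [1,0,0,0.4,0,0,0],
    [1,0,0,0.2,0,0,0],
    [1,0,0,0.2,0,0,0],
    [1,0,0,0.2,0,0,0],
    [1,0,0,0,0,0,0]
  ]
}}

```text
clock: 20.25
position: [547.9, 7.1, 49.0]
tool_rot: [-2.695, -0.388, -0.335]
contact_force: [-1.8, -0.5, 2.3]
gripper_width: 0.005
```

Emit:
{"api": "play_rows", "payload": {
  "moves": [
    [1,0,0,0.1,0,0,0],
    [1,0,0,0,0,0,0],
    [1,0,0,0,0,0,0]
  ]
}}

```text
clock: 20.55
position: [548.5, 7.3, 48.2]
tool_rot: [-2.695, -0.388, -0.335]
contact_force: [-2.4, -1.7, 3.6]
gripper_width: 0.004
```

Emit:
{"api": "play_rows", "payload": {
  "moves": [
    [1,0,0,0.1,0,0,0],
    [1,0,0,0.1,0,0,0],
    [1,0,0,0,0,0,0],
    [1,0,0,0,0,0,0]
  ]
}}

```text
clock: 20.95
position: [549.3, 7.5, 46.9]
tool_rot: [-2.695, -0.389, -0.335]
contact_force: [-7.6, -5.0, 12.9]
gripper_width: -0.003
```

Bottomed at about 14 N normal. Retract and go to green, 46 mm on.

Emit:
{"api": "play_rows", "payload": {
  "moves": [
    [1,0,0,-0.5,0,0,0],
    [1,0,0,-1.5,0,0,0],
    [1,0,0,-2,0,0,0],
    [1,0,0,-2,0,0,0],
    [1,0.1,0.7,-0.8,0,0,0],
    [1,0.2,1.1,0,0,0,0],
    [1,0.2,1.1,0,0,0,0],
    [1,0.2,1,0,0,0,0],
    [1,0,0.3,0,0,0,0],
    [1,0,0,0,0,0,0]
  ]
}}

```text
clock: 21.95
position: [517.9, -52.8, 88.3]
tool_rot: [-2.695, -0.387, -0.337]
contact_force: [0.8, 0.3, 0.4]
gripper_width: -0.005
```

```bash
python3 -c "
from plan import *
print(*now()); show('g',0)"
```

```text
[-0.059  0.132 -0.561 -0.734 -0.502  1.969] [517.893 -52.832  88.265] [[ 0.874 -0.144  0.464]
 [-0.306 -0.905  0.296]
 [ 0.377 -0.4   -0.835]]
g 0 tool cm [0.101 0.087 4.652] rotvec [ 0.007 -0.006  0.002]
```

Emit:
{"api": "play_rows", "payload": {
  "moves": [
    [1,0.1,0.1,1,0,0,0],
    [1,0,0,1.5,0,0,0],
    [1,0,0,1.3,0,0,0],
    [1,0,0,0.4,0,0,0],
    [1,0,0,0.2,0,0,0],
    [1,0,0,0.2,0,0,0],
    [1,0,0,0.2,0,0,0],
    [1,0,0,0.1,0,0,0],
    [1,0,0,0,0,0,0]
  ]
}}

```text
clock: 22.85
position: [541.5, -39.2, 48.2]
tool_rot: [-2.695, -0.388, -0.335]
contact_force: [-2.0, -2.4, 3.5]
gripper_width: 0.003
```

Emit:
{"api": "play_rows", "payload": {
  "moves": [
    [1,0,0,0.1,0,0,0],
    [1,0,0,0,0,0,0],
    [1,0,0,0,0,0,0]
  ]
}}

```text
clock: 23.15
position: [541.9, -38.9, 47.5]
tool_rot: [-2.695, -0.389, -0.335]
contact_force: [-3.3, -2.3, 5.7]
gripper_width: -0.001
```

Emit:
{"api": "play_rows", "payload": {
  "moves": [
    [1,0,0,0.1,0,0,0],
    [1,0,0,0,0,0,0],
    [1,0,0,0,0,0,0]
  ]
}}

```text
clock: 23.45
position: [542.2, -38.9, 47.1]
tool_rot: [-2.695, -0.389, -0.335]
contact_force: [-8.6, -4.8, 13.2]
gripper_width: 0.004
```

Emit:
{"api": "play_rows", "payload": {
  "moves": [
    [1,0,0,-0.5,0,0,0],
    [1,0,0,-1.5,0,0,0],
    [1,0,0,-2,0,0,0],
    [1,0,0,-2,0,0,0],
    [1,0,0,-2,0,0,0],
    [1,0,0,-1,0,0,0],
    [1,0,0,0,0,0,0],
    [1,0,0,0,0,0,0]
  ]
}}

```text
clock: 24.25
position: [500.7, -64.8, 121.2]
tool_rot: [-2.694, -0.388, -0.336]
contact_force: [-0.4, 0.5, -0.0]
gripper_width: 0.005
```

```bash
python3 -c "
from plan import *
print(*now(),manip.get_state()['contact_force'])
from h import *
s=snap('wrist');t=snap('top'); v=np.hstack([cv2.resize(s['frame'],(400,300)),cv2.resize(t['frame'],(400,300))]); save(v,'w9.png')"
```

```text
[-0.073  0.053 -0.57  -0.665 -0.563  1.9  ] [500.734 -64.786 121.239] [[ 0.874 -0.142  0.465]
 [-0.305 -0.905  0.296]
 [ 0.378 -0.4   -0.835]] [-0.422  0.491 -0.014]
```

View pics/w9.png

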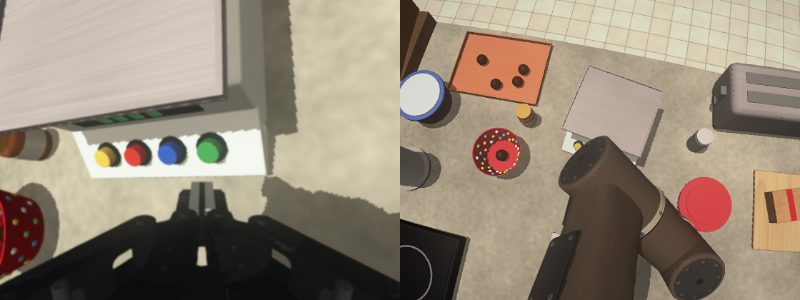

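All four keys are up at (107,155), (138,154), (171,152) and (210,149) in the left half. The truffle is in the bowl at (503,155) in the right half, and the tool is clear of everything.

```bash
python3 -c "
from bench import manip
print(manip.hand_in())"
```

```text
the job is handed in; nothing more can be done
None
```

The truffle was taken off the pan and released in the middle of the red dotted bowl. I then pressed yellow, blue and green in that order and handed in at about 24 s; the hand-in returned no verdict.

- **Presses:** each key went down until the contact force rose sharply, about 13–17 N along the key, which I took as bottomed. I retracted after each press, before starting the next. Key travel itself was never read, only force and position.
- **Last checks:** the final pictures showed all four keys up, the truffle in the bowl with the bowl standing where it was, and the jar, shaker and tub in place. The tool was clear, with contact force near 0.7 N (noise).
- **What went wrong on the way:**
  - My first lean towards the keys ran into joint 3's limit, and the tool stopped near the pan edge without registering contact. I backed off, fitted a model of the arm from its own readings, and pressed with a 24° lean plus a 24° sideways tilt.
  - One reading of about 20 N appeared during that first lean and was gone 0.2 s later. I took it as an acceleration effect.
  - Two early camera fits of the bowl centre disagreed by about 24 mm. I settled it by hand from rim pixels before placing the truffle.

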